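# Load a carved plank under a sprung press arm

## Task

Get the little wooden press ready for gluing: set the large steel weight in the tray on the press arm's tail so that the sprung arm stays fully open by itself. Then slide the long carved plank, flat on the bench, beneath the raised rubber foot until its end meets the press's stop block (within a finger's breadth), centred on the press and in line with its arm, and leave both there with the arm still held open by the weight.

Things in the scene. Friction and masses are not known exactly. Their poses are not given: they have to be found in the camera images.
- press: Fixed wooden see-saw press. Origin: bench top under the hinge pin (80 mm up, along y). x: from rubber foot to tray, the way the plank slides in, on the bare bench. Stop block 70 wide, 26 high: face at x=-75 mm. Foot 30 mm wide: closed at x=-105, 5 mm over the bench; open at x=-122, 37 mm over it. Arm's end: x=-130, 110 high when open. Cheeks 56 mm over y, 96 high. All centred on y=0.
- beam (a joint): Press arm: 0 closed by its spring, 0.30 rad fully open (stop): tray down, foot up. About 3 N down on the tray starts it, about 4 N holds it open; only the large weight does. Tray: inside 80x80 mm, lip 9 mm; floor centre in press axes closed x=97, y=0, 107 mm up, sloping 0.15 rad (outer end higher); open x=101, 77 mm up, sloping 0.15 rad the other way.
- weight_knob (a point): Large steel weight, the bigger of two on the bench beyond the press's tray end: disc 56 mm across, 35 mm high, with a round knob on top, 26 mm across and 40 mm high, to grip; about 0.8 kg. This point: on the axis half-way up the knob, 55 mm above the underside. (The other is 36 mm across, 44 mm high.)
- plank_center (a point): Long carved plank 170x50x15 mm, 0.09 kg, flat on the bench on the foot side of the press (the square tiles are not it). Point: its centre, half-way up; x along its length, z up. Either end may lead. Grip it across its width, about 50 mm from the centre towards the end away from the press, to keep the hand clear of the arm. Against the stop its centre is at x=-160 mm in press axes.
Things that resemble listed ones, but are neither listed nor needed, are in the scene too. Leave any blue or green look-alike of the part that bears weight_knob alone.

How it is judged:
By the outcome, as a careful person would: the job done as asked, in the order asked, and still so for the second after the job is handed in, with the robot touching nothing.
It also fails if it takes over 48 s, if anything falls off the work surface, if the arm or the gripper's body presses on something with over 40 N, if the wrist force passes 120 N, or if a joint passes its speed limit or range.

## Robot

A 6-joint arm with a two-finger parallel gripper is mounted at the origin on the work surface. World frame = base frame: x ahead of the robot, y to its left, z up, the work surface at z = 0. Lengths are in mm, angles in rad, forces in N, time in s.
With the tool pointing down it reaches from about 275 to 1000 mm from the base axis. Payload 8.4 kg.
Tool frame: the origin (TCP) lies on the centre line of the jaws, within the pads' length; the fingertips stand 17 mm ahead of it and the grasp point (between the pads) lies 2 mm behind it (r.tcp_to_tips is the z of the fingertips in the tool frame, in mm); z points along the fingers, y is the direction in which the jaws open and shut (so a half turn about z gives the same grasp; the last joint's range is limited). The gripper opens to 85 mm and grips with 20 to 120 N. Pads are 22 mm wide; open, the fingers measure 114 mm over their backs; the gripper's body (76 mm by 85 mm) begins 54 mm behind the grasp point. The pads swing forward as they close: fully open they stand 13 mm farther back than shut.
Start: joints at [-1.254, 0.353, 1.633, -0, 1.155, -0.002], TCP at [195.891, -593.511, 248.281] pointing down, gripper open.
Joint ranges: [-2.63, 2.63], [-0.92, 2.1], [0.06, 2.66], [-1.3, 4.44], [0, 2.69], [-3.02, 3.02]. Speed limits (rad/s): [2.22, 2.22, 2.79, 3.14, 3.14, 3.14].

## Interface

Orientations are given as [roll, pitch, yaw] about the fixed x, y, z axes, in that order (R = Rz(yaw) Ry(pitch) Rx(roll)).
In Python, from rig import r, cams, job gives the robot as it stands.
- The arm moves only by the tool drive_tool, never from a script. Its argument "deltas" is a list of rows, each a list of 4 numbers: the shift along the tool's x, y, z in cm, then the turn about the tool's z in rad. In form: [[x, y, z, roll], ...]. A call has 1 to 12 rows; each row shifts and turns the commanded pose from where the row before left it, along the tool's axes as they then stand; what a row does not reach is not made up. A row lasts 1/12 s, in which the tool goes at most 41.7 mm and 7.16 degrees, less where a joint would pass 70% of its speed; a pose out of reach is approached as far as the arm can. A call with a gripper value outside its range is refused whole. "jaw" is the closure, from 0 (fully open) to 1 (shut), set as the call begins (left out, the last holds). The fingers move at their own pace and stop on an object; "force" is the grip in N (left out, the last holds). Time passes only in rows, so rows that do not move let the fingers close. It gives the time, the measured TCP pose, the force and the opening at its end, in the units of the state.
- r.sense(): the state, without advancing time (a new reading comes with each control period).
- cams.grab_frame(name): name is "scene" or "top"; returns (picture, depth): 420x560x3 uint8, red, green, blue; 420x560 float32, mm along the optical axis (not along the pixel's ray), 0 where there is no reading.
- cams.camera_params(name): a dict with "fx", "fy", "cx", "cy" (pixels), "R" (3x3) and "t" (3): a world point X has camera coordinates R X + t. Camera axes: x right, y down, z forward; pixel columns grow to the right and rows downward; lengths in mm; the calibration is good to about 2 mm. A picture is of the moment at which its call begins. camera_params takes no time and is no camera call.
- job.sign_off(): hands the job in, once; it reports no verdict.
The state is a dict: "clock": time; "qpos": joint angles; "qvel": joint speeds; "joint_efforts": joint torques, N m; "eef_pos": TCP position; "tcp_rot": TCP orientation; "contact_force": force on the tool from outside, world axes, zero at the start; "wrist_torque": the same for the moment, N m; "opening": opening from 0.0 (shut) to 1.0 (fully open).
Only numpy, scipy, OpenCV 4.12 (cv2) and the standard library are available. Lean on these libraries where they do the work, as an engineer would, in place of code of your own. Each camera call takes 0.05 s, during which the arm holds its last target. There are 200 camera calls.

## Working session

There is one attempt and no reset: what is moved stays moved. The work goes in short steps, Python scripts to look and compute and a tool call to move; the robot and the scene stay as the last step left them, time stands still between calls to the robot, and variables do not carry over. Pictures are saved under pics/ and viewed, about 8 in all and at most 12, crops included, and the job is handed in when it is done.

Besides the shell and the picture viewer there is one more tool, called after ">>>" by a JSON object that holds its "fn" and its "kwargs", one argument or row to a line. drive_tool: Moves the arm, as the interface text tells. Its arguments: {"type":"object","properties":{"deltas":{"type":"array"},"jaw":{"type":"number"},"force":{"type":"number"}},"required":["deltas"]}

```bash
ls; mkdir -p pics; python3 - <<'E'
from rig import r,cams,job
import cv2,numpy as np
for n in("scene","top"):
    p,d=cams.grab_frame(n); cv2.imwrite(f"pics/{n}0.png",p[:,:,::-1]); np.save(f"pics/{n}0.npy",d)
    c=cams.camera_params(n); print(n,{k:np.round(v,3).tolist() for k,v in c.items()})
s=r.sense();print(s["clock"],s["eef_pos"],s["tcp_rot"],s["opening"])
E
```

```text
pics
scene {'fx': 473.205, 'fy': 473.205, 'cx': 269.776, 'cy': 207.85, 'R': [[-0.862, 0.507, 0.007], [0.336, 0.582, -0.741], [-0.38, -0.636, -0.672]], 't': [454.316, -157.109, 1385.445]}
top {'fx': 393.369, 'fy': 393.369, 'cx': 278.814, 'cy': 209.403, 'R': [[0.017, -1.0, 0.017], [-0.988, -0.019, -0.155], [0.155, -0.014, -0.988]], 't': [46.782, 525.147, 796.697]}
0.1 [ 195.75634085 -593.13133756  247.62898142] [-3.14031169e+00  2.41685511e-05  3.18832427e-01] 0.9987934442166327
```

View pics/scene0.png

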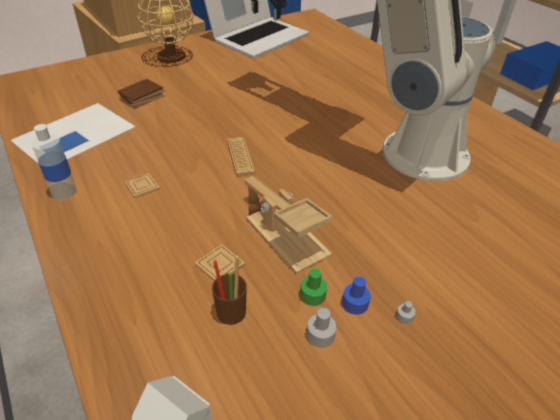

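View pics/top0.png

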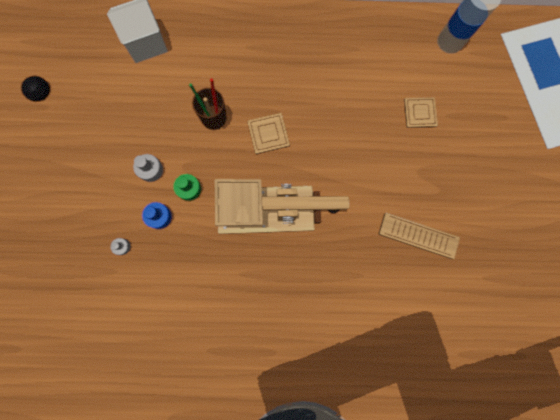

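Candidates for the large weight: grey disc with knob at top (147,167) / scene (321,328), which I choose. The others are small grey (119,246)/(406,312), blue (156,215)/(357,296) and green (187,187)/(314,288). The plank is at top (420,236) / scene (240,156); the tiles are at top (269,133) and (421,112). The press tray is at top (239,203), with the arm pointing right towards the foot at (348,203).

```bash
cat > h.py <<'E'
import numpy as np,cv2
from rig import r,cams,job
def cloud(n,d):
    c=cams.camera_params(n);v,u=np.mgrid[:d.shape[0],:d.shape[1]]
    P=np.dstack([(u-c["cx"])/c["fx"]*d,(v-c["cy"])/c["fy"]*d,d])-np.array(c["t"])
    W=P@np.array(c["R"]);W[d<=0]=np.nan
    return W
def plane(n,u,v,z):
    c=cams.camera_params(n);R=np.array(c["R"]);o=-R.T@np.array(c["t"])
    q=R.T@np.array([(u-c["cx"])/c["fx"],(v-c["cy"])/c["fy"],1]);return o+q*(z-o[2])/q[2]
def proj(n,X):
    c=cams.camera_params(n);q=np.array(c["R"])@np.array(X)+np.array(c["t"])
    return np.array([c["fx"]*q[0]/q[2]+c["cx"],c["fy"]*q[1]/q[2]+c["cy"]])
def two(a,b):
    A=[];B=[]
    for n,p in(("top",a),("scene",b)):
        o=plane(n,*p,0);q=plane(n,*p,100)-o;q/=np.linalg.norm(q);M=np.eye(3)-np.outer(q,q);A.append(M);B.append(M@o)
    return np.linalg.lstsq(np.vstack(A),np.hstack(B),rcond=None)[0]
E
python3 - <<'E'
from h import *
t=cv2.imread("pics/top0.png");s=cv2.imread("pics/scene0.png")
W=cloud("top",np.load("pics/top0.npy"));S=cloud("scene",np.load("pics/scene0.npy"))
print("bench z",np.nanmedian(W[250:350,100:200,2]),np.nanmedian(S[300:400,430:500,2]))
def comp(W,box,z0,z1):
    u0,v0,u1,v1=box;Q=W[v0:v1,u0:u1].reshape(-1,3);return Q[(Q[:,2]>z0)&(Q[:,2]<z1)]
for nm,b in(("weight",(128,145,168,188)),("small",(105,232,135,262)),("blue",(138,198,172,232)),("green",(170,170,204,204))):
    Q=comp(W,b,4,120);k=comp(W,b,60,120);print(nm,len(Q),Q[:,2].max().round(1),"knob top",k.mean(0).round(1) if len(k) else 0, (np.ptp(k[:,:2],axis=0)).round(1) if len(k) else 0)
b=(295,300,345,350);k=comp(S,b,60,120);print("scene knob",k.mean(0).round(1),np.ptp(k,axis=0).round(1))
for n,C,b in(("top",W,(370,205,470,265)),("scene",S,(222,130,262,182))):
    Q=comp(C,b,7,30);print(n,"plank z",np.median(Q[:,2]).round(1),len(Q),np.array(cv2.minAreaRect(Q[:,:2].astype(np.float32))[0]).round(1),cv2.minAreaRect(Q[:,:2].astype(np.float32))[1:])
# press
for n,C,b in(("top",W,(205,170,360,240)),("scene",S,(240,165,340,275))):
    for z0,z1 in((3,14),(20,30),(40,70),(75,100),(100,140)):
        Q=comp(C,b,z0,z1)
        if len(Q)>20:
            R=cv2.minAreaRect(Q[:,:2].astype(np.float32));print(n,z0,z1,len(Q),np.round(R[0],1),np.round(R[1],1),round(R[2],2),np.median(Q[:,2]).round(1))
cv2.imwrite("pics/c1.png",np.hstack([cv2.resize(t[140:270,90:220],(400,400)),cv2.resize(s[260:360,290:420],(400,400))]))
cv2.imwrite("pics/c2.png",cv2.resize(t[160:260,200:360],(800,500),interpolation=cv2.INTER_CUBIC))
E
```

```text
bench z -0.5936608373748183 0.22179928894035228
weight 632 76.9 knob top [613.3 344.8  72.7] [23.9 24.7]
small 257 48.3 knob top 0 0
blue 621 78.2 knob top [508.3 319.1  73.2] [24.8 24.9]
green 588 78.3 knob top [571.9 257.3  73.1] [24.9 26.7]
scene knob [618.2 347.9  72.5] [25.4 26.1 18.5]
top plank z 14.0 1794 [ 477.  -251.7] ((171.4630126953125, 50.58855438232422), 72.30911254882812)
scene plank z 15.7 654 [ 478.8 -253.4] ((175.5476531982422, 50.14717483520508), 72.44009399414062)
top 3 14 1529 [540.5  47.6] [156.2 339.7] 1.83 11.1
top 20 30 146 [515.4  -2.8] [ 61.8 110.7] 40.08 25.1
top 40 70 197 [544.5  -8.2] [ 77.2 152.6] 15.37 67.8
top 75 100 1212 [529.8  31.9] [ 84.6 171. ] 3.65 87.7
top 100 140 2122 [526.4 137.7] [90.8 90.4] 3.49 108.0
scene 3 14 2308 [472.   22.2] [396.8 278. ] 60.3 11.5
scene 20 30 149 [537.  -63.8] [253.1  48.3] 74.0 25.5
scene 40 70 191 [545.9 -13.2] [151.1  25.4] 85.4 59.1
scene 75 100 669 [536.5 106.9] [322.7  80.8] 86.54 87.0
scene 100 140 1312 [528.6 120.8] [ 92.7 125.7] 3.38 109.5
```

View pics/c2.png

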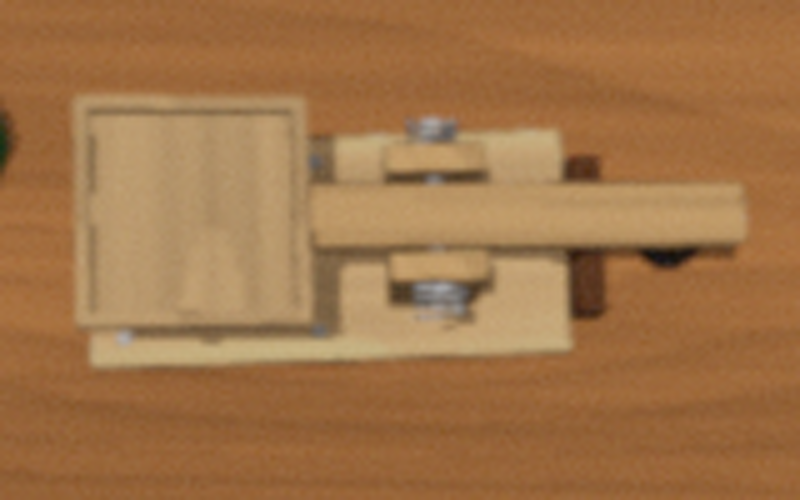

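View pics/c1.png

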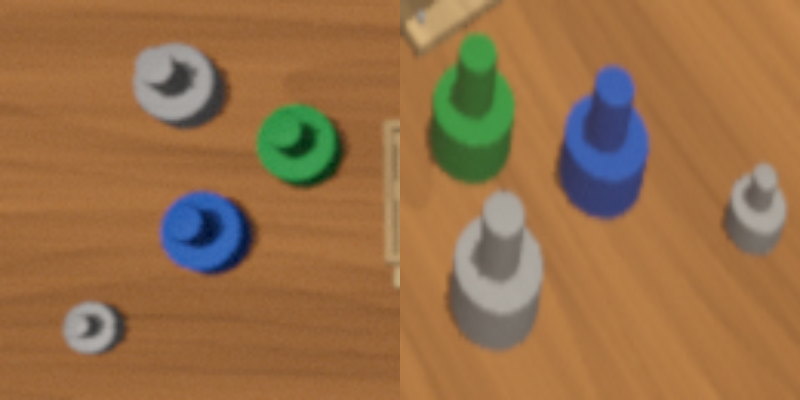

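The crops confirm the choice: the grey weight is much larger than the small grey one, next to the blue and green look-alikes. The press is closed, with the tray left and the foot right. Next I refine the press axis from the arm, tray and stop block.

```bash
cat >> h.py <<'E'
def go(x,y,z,yaw=None,step=3.5):
    s=r.sense();p=s["eef_pos"];w=s["tcp_rot"][2];d=np.array([x,y,z])-p;c,n=np.cos(w),np.sin(w)
    t=0 if yaw is None else -(yaw-w)
    print("clock",round(s["clock"],2),"pos",p.round(1),"yaw",round(w,3),"F",np.round(s["contact_force"],1),"open",round(s["opening"],3))
    print("tool delta cm",((np.array([c*d[0]+n*d[1],n*d[0]-c*d[1],-d[2]]))/10).round(2),"turn",round(t,3),"rows",np.ceil(max(np.linalg.norm(d)/10/step,abs(t)/.12)))
E
python3 - <<'E'
from h import *
W=cloud("top",np.load("pics/top0.npy"));S=cloud("scene",np.load("pics/scene0.npy"))
t=cv2.imread("pics/top0.png")
for C,b in((W,(128,145,168,188)),(S,(295,300,345,350))):
    Q=C[b[1]:b[3],b[0]:b[2]].reshape(-1,3);k=Q[Q[:,2]>73];print("knob",k.mean(0).round(1),((k.min(0)+k.max(0))/2).round(1),len(k))
    k=Q[(Q[:,2]>31)&(Q[:,2]<39)];print(" disc",((k.min(0)+k.max(0))/2).round(1),np.ptp(k,axis=0).round(1))
# arm line, top
for nm,C,b in(("top",W,(264,192,350,214)),("scene",S,(240,170,300,225))):
    Q=C[b[1]:b[3],b[0]:b[2]].reshape(-1,3);Q=Q[(Q[:,2]>60)&(Q[:,2]<125)&(abs(Q[:,0]-530)<13)&(Q[:,1]<90)]
    R=cv2.minAreaRect(Q[:,:2].astype(np.float32));v=cv2.fitLine(Q[:,:2].astype(np.float32),cv2.DIST_HUBER,0,.01,.01).ravel()
    print(nm,"arm",np.round(R[0],1),np.round(R[1],1),round(R[2],2),"line",v.round(4),"yaw",np.degrees(np.arctan2(v[1],v[0])).round(2),Q.min(0).round(),Q.max(0).round())
Q=W[150:250,205:270].reshape(-1,3);Q=Q[(Q[:,2]>90)&(Q[:,1]>85)];R=cv2.minAreaRect(Q[:,:2].astype(np.float32));print("tray",R)
# stop block: dark brown top
hsv=cv2.cvtColor(t,cv2.COLOR_BGR2HSV);m=np.zeros(t.shape[:2],bool);m[188:226,311:324]=True
m&=(hsv[:,:,2]<110);Q=W[m];Q=Q[(Q[:,2]>20)&(Q[:,2]<30)];print("block",len(Q),cv2.minAreaRect(Q[:,:2].astype(np.float32)))
# base plate edges, z~10
Q=W[175:240,205:330].reshape(-1,3);Q=Q[(Q[:,2]>6)&(Q[:,2]<16)];print("plate",cv2.minAreaRect(Q[:,:2].astype(np.float32)))
go(614,346,200,1.63)
E
```

```text
knob [614.7 345.9  74.6] [613.8 345.8  75. ] 106
 disc [614.9 346.4  35. ] [54.2 54.6  7.7]
knob [616.5 346.1  75.3] [616.1 346.2  75.8] 119
 disc [616.1 345.1  35. ] [55.7 56.6  7.9]
top arm [532.1  -0. ] [ 24.9 174.1] 2.38 line [ 2.670000e-02 -9.996000e-01  5.309504e+02  3.634000e+00] yaw -88.47 [517. -87.  60.] [543.  87.  95.]
scene arm [530.   -5.4] [164.5  25.7] 90.0 line [ 3.20000e-02 -9.99500e-01  5.32107e+02  3.61000e-02] yaw -88.16 [517. -88.  67.] [543.  77.  96.]
tray ((526.6861572265625, 133.7409210205078), (90.73413848876953, 98.88956451416016), 3.187074899673462)
block 119 ((534.7223510742188, -25.80092430114746), (68.41504669189453, 14.835508346557617), 3.1322948932647705)
plate ((530.2735595703125, 67.68744659423828), (100.55107116699219, 245.66029357910156), 3.1570215225219727)
clock 0.1 pos [ 195.8 -593.1  247.6] yaw 0.319 F [0.5 0.7 0.7] open 0.999
tool delta cm [ 69.15 -76.07   4.76] turn -1.311 rows 30.0
```

>>> {"fn": "drive_tool", "kwargs": {
  "deltas": [
    [2.6,-2.8,0,0],
    [2.6,-2.8,0,0],
    [2.6,-2.8,0,0],
    [2.6,-2.8,0,0],
    [2.6,-2.8,0,0],
    [2.6,-2.8,0,0],
    [2.6,-2.8,0,0],
    [2.6,-2.8,0,0],
    [2.6,-2.8,0,0],
    [2.6,-2.8,0,0],
    [2.6,-2.8,0,0],
    [2.6,-2.8,0,0]
  ],
  "jaw": 0
}}

```text
clock: 1.1
eef_pos: [387.0, -174.9, 248.3]
tcp_rot: [3.142, -0.0, 0.318]
contact_force: [1.3, -1.0, 0.7]
opening: 1.0
```

>>> {"fn": "drive_tool", "kwargs": {
  "deltas": [
    [2.6,-2.8,0,0],
    [2.6,-2.8,0,0],
    [2.6,-2.8,0,0],
    [2.6,-2.8,0,0],
    [2.6,-2.8,0,0],
    [2.6,-2.8,0,0],
    [2.6,-2.8,0,0],
    [2.6,-2.8,0,0],
    [2.6,-2.8,0,0],
    [2.6,-2.8,0,0],
    [2.6,-2.8,0,0],
    [2.6,-2.8,0,0]
  ]
}}

```text
clock: 2.1
eef_pos: [578.0, 242.1, 247.9]
tcp_rot: [3.141, 0.001, 0.319]
contact_force: [-0.4, -0.5, -0.6]
opening: 1.0
```

>>> {"fn": "drive_tool", "kwargs": {
  "deltas": [
    [0,0,0,-0.12],
    [0,0,0,-0.12],
    [0,0,0,-0.12],
    [0,0,0,-0.12],
    [0,0,0,-0.12],
    [0,0,0,-0.12],
    [0,0,0,-0.12],
    [0,0,0,-0.12],
    [0,0,0,-0.12],
    [0,0,0,-0.12],
    [0,0,0,-0.11],
    [0,0,0,0]
  ]
}}

```text
clock: 3.1
eef_pos: [577.6, 240.1, 247.9]
tcp_rot: [-3.141, 0.0, 1.634]
contact_force: [0.2, -0.7, -0.7]
opening: 0.996
```

```bash
python3 -c "
from h import *
go(615,346,100,1.626)"
```

```text
clock 3.1 pos [577.6 240.1 247.9] yaw 1.634 F [ 0.2 -0.7 -0.7] open 0.996
tool delta cm [10.33  4.4  14.79] turn 0.008 rows 6.0
```

>>> {"fn": "drive_tool", "kwargs": {
  "deltas": [
    [3.44,1.47,0,0],
    [3.44,1.47,0,0],
    [3.45,1.46,0,0],
    [0,0,3,0],
    [0,0,3,0],
    [0,0,3,0],
    [0,0,3,0],
    [0,0,2.8,0],
    [0,0,2,0],
    [0,0,1.2,0],
    [0,0,0.8,0],
    [0,0,0,0]
  ]
}}

```text
clock: 4.1
eef_pos: [615.1, 345.5, 58.8]
tcp_rot: [-3.14, 0.001, 1.627]
contact_force: [-0.4, 0.1, -0.2]
opening: 1.002
```

>>> {"fn": "drive_tool", "kwargs": {
  "deltas": [
    [0,0,0,0],
    [0,0,0,0],
    [0,0,0,0],
    [0,0,0,0],
    [0,0,0,0],
    [0,0,0,0],
    [0,0,0,0],
    [0,0,0,0]
  ],
  "jaw": 1,
  "force": 60
}}

```text
clock: 4.77
eef_pos: [615.9, 346.1, 61.3]
tcp_rot: [3.141, -0.0, 1.629]
contact_force: [-2.4, 0.1, 5.3]
opening: 0.286
```

```bash
python3 -c "
from h import *
go(525.8,143,200,1.626)"
```

```text
clock 4.77 pos [615.9 346.1  61.3] yaw 1.629 F [-2.4  0.1  5.3] open 0.286
tool delta cm [-19.75 -10.17 -13.87] turn 0.003 rows 8.0
```

>>> {"fn": "drive_tool", "kwargs": {
  "deltas": [
    [0,0,-2,0],
    [0,0,-3,0],
    [0,0,-3.5,0],
    [0,0,-3.5,0],
    [0,0,-2.5,0],
    [-3,-1.55,0,0],
    [-3.5,-1.8,0,0],
    [-3.5,-1.8,0,0],
    [-3.5,-1.8,0,0],
    [-3.5,-1.8,0,0],
    [-2.7,-1.4,0,0],
    [0,0,0,0]
  ]
}}

```text
clock: 5.77
eef_pos: [521.1, 138.2, 203.8]
tcp_rot: [-3.135, 0.003, 1.627]
contact_force: [-0.7, -0.3, -8.7]
opening: 0.284
```

```bash
python3 - <<'E'
from h import *
go(525.8,143,200,1.626)
im=[]
for n in("scene","top"):
    p,d=cams.grab_frame(n); np.save(f"pics/{n}1.npy",d); p=p[:,:,::-1]
    x,y=[int(a) for a in proj(n,(530,110,130))]
    im.append(cv2.resize(p[max(0,y-80):y+80,max(0,x-80):x+80],(400,400)))
cv2.imwrite("pics/c3.png",np.hstack(im))
E
```

```text
clock 5.77 pos [521.1 138.2 203.8] yaw 1.627 F [-0.7 -0.3 -8.7] open 0.284
tool delta cm [0.46 0.49 0.38] turn 0.001 rows 1.0
```

View pics/c3.png

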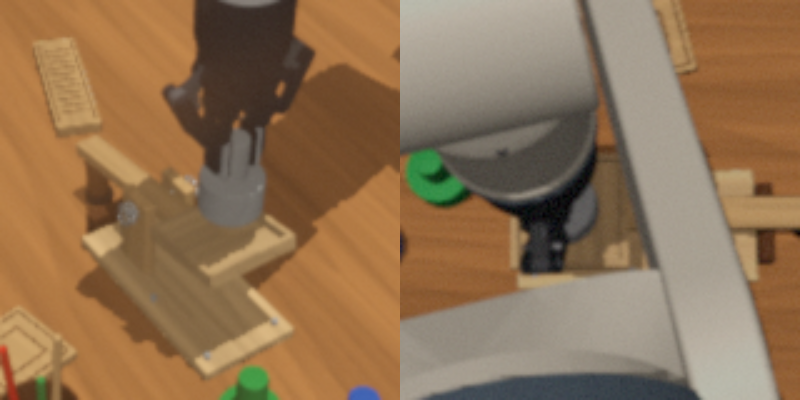

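The weight hangs over the tray: in the left half of the crop it is at (230,190), above the tray, and the arm is still closed. I check the position after settling, then lower.

>>> {"fn": "drive_tool", "kwargs": {
  "deltas": [
    [0,0,1,0],
    [0,0,1,0],
    [0,0,0.5,0],
    [0,0,0,0]
  ]
}}

```text
clock: 6.2
eef_pos: [524.6, 143.7, 177.9]
tcp_rot: [-3.138, 0.001, 1.63]
contact_force: [-0.7, -0.6, -9.9]
opening: 0.284
```

```bash
python3 -c "
from h import *
go(525.8,143,144,1.626)"
```

```text
clock 6.2 pos [524.6 143.7 177.9] yaw 1.63 F [-0.7 -0.6 -9.9] open 0.284
tool delta cm [-0.07  0.12  3.39] turn 0.004 rows 1.0
```

Position is good. I lower slowly, pressing the tray down.

>>> {"fn": "drive_tool", "kwargs": {
  "deltas": [
    [0,0,0.4,0],
    [0,0,0.4,0],
    [0,0,0.4,0],
    [0,0,0.4,0],
    [0,0,0.4,0],
    [0,0,0.4,0],
    [0,0,0,0]
  ]
}}

```text
clock: 6.78
eef_pos: [525.8, 143.3, 155.6]
tcp_rot: [-3.141, 0.0, 1.629]
contact_force: [1.5, 1.0, -5.8]
opening: 0.286
```

>>> {"fn": "drive_tool", "kwargs": {
  "deltas": [
    [0,0,0.3,0],
    [0,0,0.3,0],
    [0,0,0.2,0],
    [0,0,0,0],
    [0,0,0,0]
  ]
}}

```text
clock: 7.2
eef_pos: [526.0, 143.5, 148.3]
tcp_rot: [3.141, -0.0, 1.629]
contact_force: [-0.6, 2.6, -4.2]
opening: 0.287
```

```bash
python3 - <<'E'
from h import *
go(525.8,143,144,1.626)
p,d=cams.grab_frame("scene");p=p[:,:,::-1]
x,y=[int(a) for a in proj("scene",(530,80,100))]
cv2.imwrite("pics/c4.png",cv2.resize(p[y-75:y+75,x-75:x+75],(600,600)))
E
```

```text
clock 7.2 pos [526.  143.5 148.3] yaw 1.629 F [-0.6  2.6 -4.2] open 0.287
tool delta cm [-0.04 -0.02  0.43] turn 0.003 rows 1.0
```

View pics/c4.png

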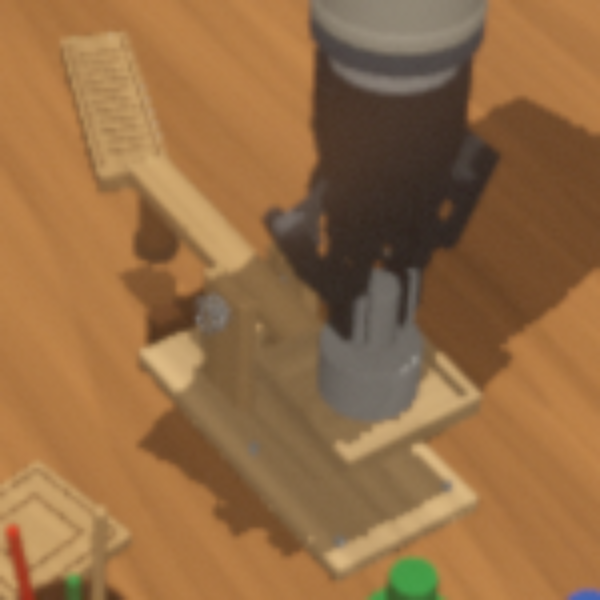

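The crop shows the foot raised (about (155,230)) and the weight bearing on the tray (370,370), almost open. A few mm more and I watch the force.

>>> {"fn": "drive_tool", "kwargs": {
  "deltas": [
    [0,0,0.2,0],
    [0,0,0.2,0],
    [0,0,0,0],
    [0,0,0,0]
  ]
}}

```text
clock: 7.58
eef_pos: [525.9, 143.4, 144.2]
tcp_rot: [3.142, 0.0, 1.629]
contact_force: [-1.2, 4.2, -3.0]
opening: 0.285
```

>>> {"fn": "drive_tool", "kwargs": {
  "deltas": [
    [0,0,0.15,0],
    [0,0,0.15,0],
    [0,0,0,0],
    [0,0,0,0]
  ]
}}

```text
clock: 7.92
eef_pos: [526.0, 143.5, 141.5]
tcp_rot: [3.141, -0.0, 1.629]
contact_force: [-1.5, 5.1, 0.8]
opening: 0.287
```

The tray now carries the whole weight. Release, then retreat upward.

>>> {"fn": "drive_tool", "kwargs": {
  "deltas": [
    [0,0,0,0],
    [0,0,0,0],
    [0,0,0,0],
    [0,0,0,0],
    [0,0,0,0],
    [0,0,0,0]
  ],
  "jaw": 0.2
}}

```text
clock: 8.42
eef_pos: [525.9, 143.2, 141.3]
tcp_rot: [3.142, 0.0, 1.629]
contact_force: [0.4, -0.1, 0.4]
opening: 0.8
```

>>> {"fn": "drive_tool", "kwargs": {
  "deltas": [
    [0,0,-1,0],
    [0,0,-2,0],
    [0,0,-3,0],
    [0,0,-3.5,0],
    [0,0,-2.5,0],
    [-3,0,0,0],
    [-3.5,0,0,0],
    [-3.5,0,0,0],
    [-3.5,0,0,0],
    [-3.5,0,0,0],
    [-3.5,0,0,0],
    [-3.5,0,0,0]
  ]
}}

```text
clock: 9.42
eef_pos: [539.6, -98.0, 262.3]
tcp_rot: [3.141, 0.0, 1.629]
contact_force: [0.6, -0.3, -0.1]
opening: 0.798
```

```bash
python3 - <<'E'
from h import *
P=[]
ctr=np.array([478,-252.5]);a=np.radians(72.35);g=ctr-50*np.array([np.cos(a),np.sin(a)]);print("grip",g)
go(*g,200,a)
im=[]
for n in("scene","top"):
    p,d=cams.grab_frame(n);np.save(f"pics/{n}2.npy",d);p=p[:,:,::-1];cv2.imwrite(f"pics/{n}2.png",p)
    x,y=[int(v) for v in proj(n,(530,60,90))]
    im.append(cv2.resize(p[max(0,y-85):y+85,max(0,x-85):x+85],(400,400)))
cv2.imwrite("pics/c5.png",np.hstack(im))
E
```

```text
grip [ 462.83992044 -300.14632187]
clock 9.42 pos [539.6 -98.  262.3] yaw 1.629 F [ 0.6 -0.3 -0.1] open 0.798
tool delta cm [-19.74  -8.84   6.23] turn 0.366 rows 7.0
```

View pics/c5.png

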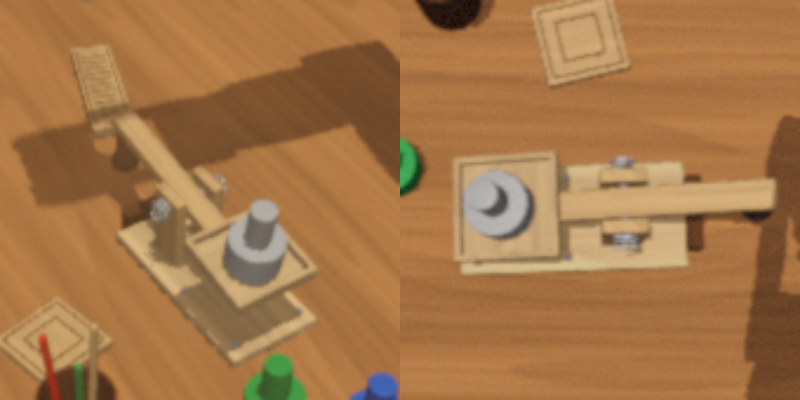

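The weight sits upright in the tray at (258,245) in the left view and (497,203) in the right, and the arm is fully up, foot raised. I go on to the plank.

>>> {"fn": "drive_tool", "kwargs": {
  "deltas": [
    [-3.3,-1.47,0,0],
    [-3.3,-1.47,0,0],
    [-3.3,-1.47,0,0],
    [-3.3,-1.47,0,0],
    [-3.3,-1.48,0,0],
    [-3.24,-1.48,0,0],
    [0,0,2,0.12],
    [0,0,3,0.12],
    [0,0,3,0.12],
    [0,0,2,0],
    [0,0,0,0],
    [0,0,0,0]
  ],
  "jaw": 0
}}

```text
clock: 10.52
eef_pos: [462.7, -297.9, 161.3]
tcp_rot: [-3.14, -0.001, 1.27]
contact_force: [0.7, -0.1, 0.5]
opening: 1.0
```

```bash
python3 - <<'E'
from h import *
go(462.8,-300.1,19,np.radians(72.35))
S=cloud("scene",np.load("pics/scene2.npy"));T=cloud("top",np.load("pics/top2.npy"))
for C in(S,T):
    Q=C.reshape(-1,3);Q=Q[(abs(Q[:,0]-536)<12)&(Q[:,1]>-95)&(Q[:,1]<-70)&(Q[:,2]>60)&(Q[:,2]<150)];print("arm end z",len(Q),np.percentile(Q[:,2],[50,95]).round(1),Q[:,1].min().round(1))
E
```

```text
clock 10.52 pos [ 462.7 -297.9  161.3] yaw 1.27 F [ 0.7 -0.1  0.5] open 1.0
tool delta cm [-0.21  0.07 14.23] turn 0.007 rows 5.0
arm end z 52 [104.8 108. ] -88.9
arm end z 109 [104.2 106.8] -85.8
```

The arm end measures about 107 mm at y≈-88, matching fully open.

>>> {"fn": "drive_tool", "kwargs": {
  "deltas": [
    [-0.2,0.1,3,0.01],
    [0,0,3.5,0],
    [0,0,3,0],
    [0,0,2,0],
    [0,0,1.5,0],
    [0,0,0.7,0],
    [0,0,0.4,0],
    [0,0,0,0],
    [0,0,0,0]
  ]
}}

```text
clock: 11.27
eef_pos: [464.3, -301.2, 21.6]
tcp_rot: [3.14, 0.001, 1.259]
contact_force: [0.0, 0.2, -0.3]
opening: 1.002
```

>>> {"fn": "drive_tool", "kwargs": {
  "deltas": [
    [0,0,0,0],
    [0,0,0,0],
    [0,0,0,0],
    [0,0,0,0],
    [0,0,0,0],
    [0,0,0,0]
  ],
  "jaw": 1,
  "force": 25
}}

```text
clock: 11.77
eef_pos: [463.7, -300.9, 21.1]
tcp_rot: [3.141, 0.0, 1.259]
contact_force: [-0.5, -0.4, 6.6]
opening: 0.577
```

```bash
python3 - <<'E'
from h import *
a=1.626;o=np.array([531.4,41.2]);d=np.array([np.cos(a),np.sin(a)])
go(*(o-340*d),19,a)
E
```

```text
clock 11.77 pos [ 463.7 -300.9   21.1] yaw 1.259 F [-0.5 -0.4  6.6] open 0.577
tool delta cm [2.9  8.15 0.21] turn -0.367 rows 4.0
```

>>> {"fn": "drive_tool", "kwargs": {
  "deltas": [
    [0,0,0,-0.06],
    [0,0,0,-0.06],
    [0,0,0,-0.06],
    [0,0,0,-0.06],
    [0,0,0,-0.06],
    [0,0,0,-0.067],
    [0,1,0,0],
    [0,1.5,0,0],
    [0,1.5,0,0],
    [0,1.5,0,0],
    [0,1,0,0],
    [0,0,0,0]
  ]
}}

```text
clock: 12.77
eef_pos: [530.8, -297.5, 21.1]
tcp_rot: [3.139, 0.002, 1.626]
contact_force: [3.8, 0.8, 7.0]
opening: 0.574
```

```bash
python3 - <<'E'
from h import *
a=1.626;o=np.array([531.4,41.2]);d=np.array([np.cos(a),np.sin(a)])
go(*(o-338*d),21,a)
for n in("scene","top"):
    p,dd=cams.grab_frame(n);W=cloud(n,dd);Q=W.reshape(-1,3)
    hs=cv2.cvtColor(p,cv2.COLOR_RGB2HSV).reshape(-1,3)
    k=(Q[:,2]>8)&(Q[:,2]<24)&(Q[:,0]>480)&(Q[:,0]<620)&(Q[:,1]<-145)&(Q[:,1]>-275)&(hs[:,2]>110)
    Q=Q[k];R=cv2.minAreaRect(Q[:,:2].astype(np.float32));rel=np.array(R[0])-o
    print(n,len(Q),np.round(R[0],1),np.round(R[1],1),round(R[2],2),"front y",Q[:,1].max().round(1),"z",np.median(Q[:,2]).round(1),"press xy",(rel@d).round(1),(rel@[-d[1],d[0]]).round(1))
E
```

```text
clock 12.77 pos [ 530.8 -297.5   21.1] yaw 1.626 F [3.8 0.8 7. ] open 0.574
tool delta cm [0.01 1.93 0.01] turn 0.0 rows 1.0
scene 486 [ 526.5 -218. ] [ 52.5 114. ] 4.35 front y -160.0 z 15.8 press xy -258.5 19.2
top 1125 [ 524.8 -218.7] [ 50.3 115. ] 3.82 front y -160.6 z 14.2 press xy -259.1 21.0
```

>>> {"fn": "drive_tool", "kwargs": {
  "deltas": [
    [0,0.7,0,0],
    [0,0.8,0,0],
    [0,0.5,0,0],
    [1,0,0,0],
    [1.5,0,0,0],
    [1.5,0,0,0],
    [1.5,0,0,0],
    [1.5,0,0,0],
    [1.5,0,0,0],
    [1,0,0,0],
    [0,0,0,0],
    [0,0,0,0]
  ]
}}

```text
clock: 13.87
eef_pos: [542.9, -199.7, 21.1]
tcp_rot: [3.141, -0.001, 1.626]
contact_force: [0.6, 6.2, 10.2]
opening: 0.573
```

```bash
cat > m.py <<'E'
from h import *
import sys
a=1.626;o=np.array([531.4,41.2]);d=np.array([np.cos(a),np.sin(a)])
go(*(o-210*d),21,a)
y0,y1=float(sys.argv[1]),float(sys.argv[2])
for n in("scene","top"):
    p,dd=cams.grab_frame(n);cv2.imwrite(f"pics/{n}m.png",p[:,:,::-1]);W=cloud(n,dd);Q=W.reshape(-1,3)
    k=(Q[:,2]>8)&(Q[:,2]<24)&(Q[:,0]>490)&(Q[:,0]<600)&(Q[:,1]<y1)&(Q[:,1]>y0)
    Q=Q[k];R=cv2.minAreaRect(Q[:,:2].astype(np.float32));rel=np.array(R[0])-o
    px=(Q[:,:2]-o)@d
    print(n,len(Q),np.round(R[0],1),np.round(R[1],1),round(R[2],2),"px range",px.min().round(1),px.max().round(1),"z",np.median(Q[:,2]).round(1),"press xy",(rel@d).round(1),(rel@[-d[1],d[0]]).round(1))
    if len(sys.argv)>3:
        x,y=[int(v) for v in proj(n,(535,-60,50))];i=cv2.resize(p[max(0,y-90):y+90,max(0,x-90):x+90,::-1],(400,400));im=i if n=="scene" else np.hstack([im,i])
if len(sys.argv)>3: cv2.imwrite(sys.argv[3],im)
E
python3 m.py -150 -30 pics/c6.png
```

```text
clock 13.87 pos [ 542.9 -199.7   21.1] yaw 1.626 F [ 0.6  6.2 10.2] open 0.573
tool delta cm [3.12 0.18 0.01] turn -0.0 rows 1.0
scene 376 [538.5 -89.8] [121.3  60.1] 86.91 px range -191.4 -72.5 z 15.6 press xy -131.1 0.1
top 23 [538.3 -63. ] [22.5 95.7] 38.07 px range -150.1 -70.9 z 15.3 press xy -104.4 -1.2
```

View pics/c6.png

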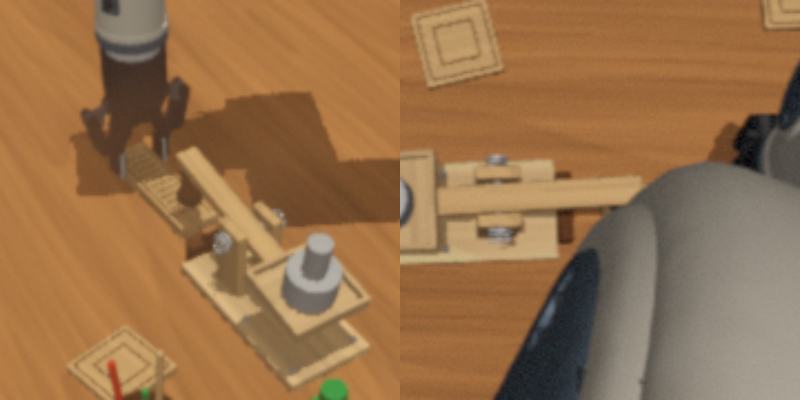

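The plank lies under the raised foot: left view, front end near (205,228), stop block at (200,240). About 3 cm remain, so I advance and then creep to contact.

>>> {"fn": "drive_tool", "kwargs": {
  "deltas": [
    [0.6,0.1,0,0],
    [0.8,0.1,0,0],
    [0.7,0,0,0],
    [0.4,0,0,0],
    [0,0,0,0],
    [0,0,0,0]
  ]
}}

```text
clock: 14.47
eef_pos: [543.8, -175.6, 21.1]
tcp_rot: [3.14, 0.0, 1.626]
contact_force: [1.4, 1.2, 8.4]
opening: 0.575
```

>>> {"fn": "drive_tool", "kwargs": {
  "deltas": [
    [0.15,0,0,0],
    [0.15,0,0,0],
    [0,0,0,0]
  ]
}}

```text
clock: 14.72
eef_pos: [543.8, -173.4, 21.1]
tcp_rot: [3.14, 0.001, 1.626]
contact_force: [1.2, -2.2, 8.1]
opening: 0.573
```

>>> {"fn": "drive_tool", "kwargs": {
  "deltas": [
    [0.15,0,0,0],
    [0,0,0,0]
  ]
}}

```text
clock: 14.88
eef_pos: [543.7, -172.0, 21.1]
tcp_rot: [3.14, 0.001, 1.626]
contact_force: [-0.1, -2.8, 7.9]
opening: 0.579
```

>>> {"fn": "drive_tool", "kwargs": {
  "deltas": [
    [0.15,0,0,0],
    [0.1,0,0,0],
    [0,0,0,0]
  ]
}}

```text
clock: 15.13
eef_pos: [543.5, -169.5, 21.1]
tcp_rot: [3.14, 0.001, 1.626]
contact_force: [0.9, -2.9, 8.0]
opening: 0.575
```

>>> {"fn": "drive_tool", "kwargs": {
  "deltas": [
    [0.1,0,0,0],
    [0.1,0,0,0],
    [0,0,0,0]
  ]
}}

```text
clock: 15.38
eef_pos: [543.6, -169.0, 21.1]
tcp_rot: [3.14, 0.003, 1.627]
contact_force: [-0.8, -13.6, 4.5]
opening: 0.576
```

```bash
python3 m.py -150 -45
```

```text
clock 15.38 pos [ 543.6 -169.    21.1] yaw 1.627 F [ -0.8 -13.6   4.5] open 0.576
tool delta cm [ 0.06 -0.06  0.01] turn 0.001 rows 1.0
scene 452 [539.9 -98. ] [ 52.2 107.2] 3.8 px range -192.8 -86.0 z 15.8 press xy -139.5 -0.8
top 730 [538.2 -97.4] [ 50.5 106.8] 3.95 px range -192.0 -85.7 z 14.4 press xy -138.8 0.9
```

Contact with the stop block (−13.6 N), and the plank is centred within 1 mm in both views. I relieve the push, release, then retreat back and up.

>>> {"fn": "drive_tool", "kwargs": {
  "deltas": [
    [-0.1,0,0,0],
    [0,0,0,0]
  ]
}}

```text
clock: 15.65
eef_pos: [543.5, -169.2, 21.1]
tcp_rot: [3.14, 0.002, 1.626]
contact_force: [-0.4, -6.5, 7.3]
opening: 0.574
```

>>> {"fn": "drive_tool", "kwargs": {
  "deltas": [
    [0,0,0,0],
    [0,0,0,0],
    [0,0,0,0],
    [0,0,0,0],
    [0,0,0,0],
    [0,0,-0.5,0],
    [0,0,-1,0],
    [0,0,-2,0],
    [-1,0,-3,0],
    [-3,0,-2,0],
    [-3,0,-2,0],
    [-3,0,-2,0]
  ],
  "jaw": 0
}}

```text
clock: 16.65
eef_pos: [548.8, -268.8, 147.7]
tcp_rot: [3.14, 0.001, 1.627]
contact_force: [0.1, -0.2, -0.0]
opening: 1.002
```

>>> {"fn": "drive_tool", "kwargs": {
  "deltas": [
    [-3,-1,-2,0],
    [-3,-1,-2,0],
    [-3,-2,-2,0],
    [-3,-2,0,0],
    [-3,-2,0,0],
    [-3,-2,0,0],
    [-3,-2,0,0],
    [-2,-1,0,0],
    [0,0,0,0],
    [0,0,0,0]
  ]
}}

```text
clock: 17.48
eef_pos: [430.7, -505.5, 206.0]
tcp_rot: [3.141, 0.0, 1.623]
contact_force: [0.1, 0.8, -0.5]
opening: 1.002
```

```bash
python3 m.py -235 -45 pics/c7.png
```

```text
clock 17.48 pos [ 430.7 -505.5  206. ] yaw 1.623 F [ 0.1  0.8 -0.5] open 1.002
tool delta cm [33.07 12.98 18.5 ] turn -0.003 rows 12.0
scene 700 [ 542.3 -125. ] [ 52.7 160.5] 2.92 px range -246.9 -86.3 z 15.7 press xy -166.6 -1.7
top 1269 [ 540.  -123.6] [ 50.2 159.2] 3.78 px range -244.5 -85.6 z 14.2 press xy -165.0 0.5
```

View pics/c7.png

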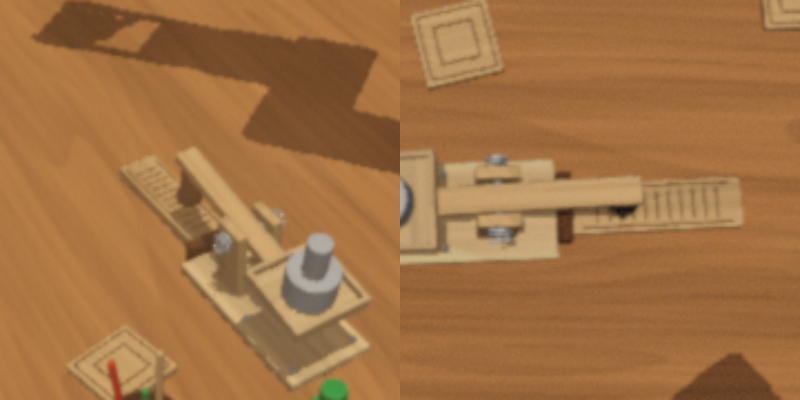

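The plank's outer end lies at x=-245 to -247, so its front end is within about 2 mm of the stop. It is centred, the weight is in the tray and the arm is open. Handing in.

```bash
python3 -c "
from rig import job
print(job.sign_off())"
```

```text
the job is handed in; nothing more can be done
None
```

I set the large grey steel weight in the press's tray and it now holds the arm open. I then slid the carved plank flat under the raised foot up to the stop block and handed the job in at about 17.6 s of the 48 s allowed.

- **Arm open:** after the weight was released, the arm's end measured about 107 mm high (95th percentile) against 110 mm when fully open. The last picture still shows the arm up with the weight in the tray.
- **Plank against the stop:** it met the block with 13.6 N on the gripper. After release its outer end lay at x = -245 to -247 mm, so the centre is at about -160 mm, as asked.
- **Plank centred:** it is centred to within about 2 mm (+0.5 mm from the top camera, -1.7 mm from the scene camera). The cameras put its angle within about 0.6° of the press axis, one on each side.
- **Clearance:** the gripper was clear of everything when I handed in. The blue and green look-alikes, the small weight and the tiles were not touched.

No check failed; the two cameras' small disagreement on the plank's offset and angle is the only mismatch.

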